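# Click the day counter home

## Task

The day counter stands on the worktop with its thumbwheel a few clicks short of home. With a fingertip, flick the wheel clockwise (seen from above) by its teeth in the open side of the fence, until the tooth with the raised ridge rests in its click under the pointer, and never a click past it. Be gentle: do not press hard, the counter must not be lifted, tipped or shoved away from its place, and the mug, the kitchen timer and the shaker are to be left alone.

Things in the scene. Friction and masses are not known exactly. Their poses are not given: they have to be found in the camera images.
- counter: Day counter, grey plastic housing with a white wheel, 0.9 kg in all, standing loose on the worktop on a round foot 146 mm across, 14 mm thick. Origin: centre of its underside, on the wheel's upright axis; z up, +x to its pointer. A fence (radius 64 to 70 mm, top at 39 mm) runs 105 degrees either way from +x; the other 150 degrees, centred on -x (roughly towards the robot), are open.
- wheel (a joint): Wheel angle, rad: 0 with the ridged tooth under the pointer, growing clockwise seen from above. Seven clicks a turn: rests at multiples of 0.898 (2 pi / 7); starts 2, 3 or 4 clicks below 0 (-1.795, -2.693, -3.590). About 2 N at the teeth moves it; past half way it snaps on to the next click. Turns either way, no end stop.
- hub (a point): Top of the white wheel's hub, on its axis, 44 mm above the worktop. Disc radius 36 mm, its top at 38 mm; seven straight radial teeth 8 mm wide reach out to radius 58 mm, from 18 to 40 mm above the worktop. The gap between neighbours is about 39 mm at radius 54 mm.
- opening (a point): Middle of the fence's opening, on the foot's top (14 mm above the worktop), 54 mm from the axis towards the counter's -x. When the wheel rests in a click this is midway between two teeth, which stand 25.7 degrees to either side; the next ones stand at 77 degrees. A clockwise flick moves the teeth here towards the counter's +y.
- home_tooth (a point): Outer end, top side, of the one tooth that carries a raised dark ridge on its top (ridge 6 mm wide, top 48 mm above the worktop, running from radius 15 to 57 mm); the point is 58 mm from the wheel's axis and 40 mm above the worktop.
- pointer (a point): Tip region of the fixed dark pointer on the fence, 58 mm from the wheel's axis at the counter's +x, 54.5 mm above the worktop; the ridged tooth passes below it.
- mug: White mug, 78 x 110 x 97 mm, a loose bystander left of the counter; origin at the centre of its underside.
- kitchen_timer: Round kitchen timer, 67 x 67 x 58 mm, a loose bystander left of the counter, nearer to the robot than the mug; origin at the centre of its underside.
- shaker: Small grey shaker, 44 x 44 x 90 mm, a loose bystander right of the counter; origin at the centre of its underside.
There are look-alikes about, which are no part of the job. What is shaped like the counter but blue or green is not meant.

How it is judged (in metres and radians):
At the end, for the whole second after the job is handed in: The wheel rests in the click with the ridged tooth under the pointer (within 0.15 rad); the counter stands flat within 40 mm of where it was; mug, timer and shaker stand upright within 20 mm of where they were (value of joint wheel between -0.15 and 0.15 rad and velocity of joint wheel between -0.1 and 0.1 rad/s and distance of counter from where it was at the start of the episode below 0.04 m and angle between counter's own z axis and vertical below 0.05 rad and linear speed of counter below 0.01 m/s and distance of each of mug, kitchen_timer, shaker from where it was at the start of the episode below 0.02 m and angle between each of mug, kitchen_timer, shaker's own z axis and vertical below 0.1 rad); the robot touches nothing.
It fails at once if the wheel is flicked past the pointer (value of joint wheel above 0.6 rad).
It fails at once if the counter is lifted or tipped (height (world z) of counter above 0.012 m or angle between counter's own z axis and vertical above 0.2 rad).
It fails at once if the counter is shoved away (distance of counter from where it was at the start of the episode above 0.06 m).
It fails at once if the counter or its wheel is pressed hard (over 30 N) (contact force between the fingers and counter above 30 N).
It fails at once if a bystander is lifted or knocked away (distance of any of mug, kitchen_timer, shaker from where it was at the start of the episode above 0.03 m).
It also fails if it takes over 70 s, if anything falls off the work surface, if the arm or the gripper's body presses on something with over 40 N, if the wrist force passes 120 N, or if a joint passes its speed limit or range.

## Robot

A 6-joint arm with a two-finger parallel gripper is mounted at the origin on a cart in front of the work surface, level with it; the furniture and walls round the work are solid. World frame = base frame: x ahead of the robot, y to its left, z up, the work surface at z = 0. Lengths are in m, angles in degrees, forces in N, time in s.
With the tool pointing down it reaches from about 0.4 to 0.825 m from the base axis. Payload 7 kg.
Tool frame: the origin (TCP) lies between the finger pads; the fingertips stand 25 mm ahead of it and the grasp point (between the pads) lies 6 mm ahead of it; z points along the fingers, y is the line along which they close (so a half turn about z gives the same grasp; the last joint's range is limited). The gripper opens to 88 mm and grips with 3 to 60 N. Pads are 19 mm wide; open, the fingers measure 130 mm over their backs; the gripper's body (78 mm by 193 mm) begins 47 mm behind the grasp point.
Start: joints at [92.195, 20.546, 0.682, 0, -70.136, -16.507], TCP at [0.167, 0.654, 0.252] pointing down, gripper open.
Joint ranges: [-176.03, 176.03], [-82.01, 121.73], [-58.28, 71.71], [-173.87, 95.51], [-174.79, -0.11], [-173.66, 173.66]. Speed limits (degrees/s): [136.94, 136.94, 172.46, 180, 180, 180].

## Interface

Orientations are given as [roll, pitch, yaw] about the fixed x, y, z axes, in that order (R = Rz(yaw) Ry(pitch) Rx(roll)).
In Python, from plant import r gives the robot as it stands.
- The arm moves only by the shell command python3 -m crank 'ROWS' [FORCE]. ROWS is JSON, a list of rows, each a list of 3 entries, a list of its own where there are three numbers: the turn, a rotation vector about the tool's x, y, z in degrees, then the shift along the tool's x, y, z in cm, then the closure, from -1 (fully open) to 1 (shut). In form: [[[wx, wy, wz], [dx, dy, dz], fingers], ...]. A call has 1 to 8 rows; each row shifts and turns the commanded pose from where the row before left it, along the tool's axes as they then stand; what a row does not reach is not made up. A row lasts 1/10 s, in which the tool goes at most 50 mm and 8.59 degrees, less where a joint would pass 70% of its speed; a pose out of reach is approached as far as the arm can. A call with a gripper value outside its range is refused whole. The fingers move at their own pace and stop on an object; FORCE is the grip in N (left out, the last holds). Time passes only in rows, so rows that do not move let the fingers close. It gives the time, the measured TCP pose, the force, the opening and the grip force at its end, in the units of the state.
- r.get_state(): the state, without advancing time (a new reading comes with each control period).
- r.capture(name): name is "side" or "top"; returns a dict with "color" (420x560x3 uint8, red, green, blue), "range_z" (420x560 float32, m along the optical axis (not along the pixel's ray), 0 where there is no reading), "intrinsics" (3x3 intrinsics, pixels), "k1" (the pictures are not rectified: a ray, as slopes to the right and down, at radius r is drawn at 1 + k1 r^2 times it, then the intrinsics apply), "world_from_camera" (4x4, takes a point from camera to world coordinates). Camera axes: x right, y down, z forward; pixel columns grow to the right and rows downward; lengths in m; the calibration is good to about 2 mm. A picture is of the moment at which its call begins.
- r.close_job(): hands the job in; it is judged then, once.
The state is a dict: "time_s": time; "joints": joint angles; "qd": joint speeds; "joint_torque": joint torques, N m; "tcp_pos": TCP position; "eef_rot": TCP orientation; "contact_force": force on the tool from outside, world axes, zero at the start; "moment": the same for the moment, N m; "gripper_width": finger opening in m; "gripper_force": force on a finger pad.
Only numpy, scipy, OpenCV 4.12 (cv2) and the standard library are available. Lean on these libraries where they do the work, as an engineer would, in place of code of your own. Each camera call takes 0.05 s, during which the arm holds its last target. There are 200 camera calls.

## Working session

There is one attempt and no reset: what is moved stays moved. The work goes in short steps, Python scripts to look and compute and a shell command to move; the robot and the scene stay as the last step left them, time stands still between calls to the robot, and variables do not carry over. Pictures are saved under pics/ and viewed, at most 10 in all, crops included, and the job is handed in when it is done.

```bash
mkdir -p pics; cat > h.py <<'E'
import numpy as np, cv2
from plant import r
def cap(n,name=None):
    c=r.capture(n)
    if name: cv2.imwrite('pics/'+name,c['color'][:,:,::-1])
    return c
def world(c,pix,z=None):
    K=np.array(c['intrinsics'],float);T=np.array(c['world_from_camera'])
    pix=np.atleast_2d(pix).astype(float)
    d=np.c_[(pix[:,0]-K[0,2])/K[0,0],(pix[:,1]-K[1,2])/K[1,1]]
    s=d.copy()
    for _ in range(20): s=d/(1+c['k1']*(s**2).sum(1,keepdims=True))
    ray=np.c_[s,np.ones(len(s))]
    if z is None:
        t=c['range_z'][pix[:,1].astype(int),pix[:,0].astype(int)]
    else:
        w=ray@T[:3,:3].T; t=(z-T[2,3])/w[:,2]
    return (ray*np.reshape(t,(-1,1)))@T[:3,:3].T+T[:3,3]
E
python3 - <<'E'
from h import *
a=cap('top','top0.png');b=cap('side','side0.png')
print(a['world_from_camera'],b['world_from_camera'],a['k1'],a['intrinsics'])
print(r.get_state())
E
```

```text
[[-0.01518465 -0.99870256  0.04860691  0.47839901]
 [-0.99917581  0.01698616  0.03686703 -0.13873163]
 [-0.03764484 -0.04800704 -0.99813736  0.92726615]
 [ 0.          0.          0.          1.        ]] [[ 0.93524032 -0.24425169  0.25625507  0.32358282]
 [-0.35391404 -0.62793199  0.69314231 -0.72367928]
 [-0.00839043 -0.7389469  -0.67371142  0.64713625]
 [ 0.          0.          0.          1.        ]] -0.041667667749975296 [[397.26574151   0.         275.73306127]
 [  0.         397.26574151 206.72520535]
 [  0.           0.           1.        ]]
{'time_s': 0.1, 'joints': array([ 9.21949499e+01,  2.05891850e+01,  6.40664027e-01, -1.67002211e-02,
       -7.01349564e+01, -1.65052883e+01]), 'qd': array([ 0.02594071, -0.00645576,  0.15686134, -0.00535246, -0.03456461,
        0.06551041]), 'joint_torque': array([-1.18311578e-03, -5.84163415e+01,  2.93753314e+01,  7.01555327e+00,
        1.01800580e-02, -5.05971423e-05]), 'tcp_pos': array([0.16678983, 0.6536796 , 0.25071114]), 'eef_rot': array([ 1.79915502e+02, -8.66511515e-03, -1.43160182e+01]), 'contact_force': array([ 0.46741863, -0.21003478,  0.92509646]), 'moment': array([-0.05833783,  0.01856454,  0.00770776]), 'gripper_force': 0.0, 'gripper_width': 0.087782745490208}
```

View pics/top0.png

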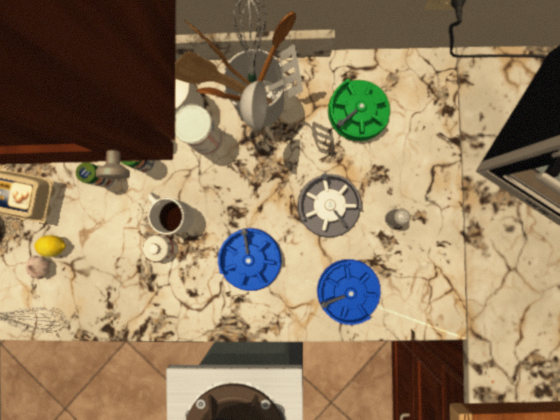

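View pics/side0.png

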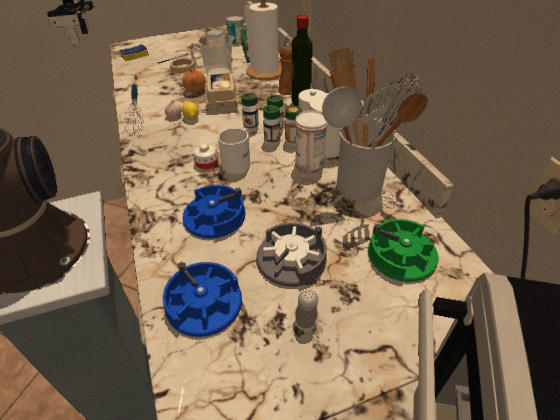

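Candidates in the top view are grey/white (330,206), blue (249,260), blue (349,293) and green (360,110). The description fits only the grey one at (330,206), so I'll check it in a close crop.

```bash
python3 - <<'E'
from h import *
a=cap('top');b=cap('side')
c1=cv2.resize(a['color'][165:245,290:370],(400,400),interpolation=3)
c2=cv2.resize(b['color'][215:295,252:332],(400,400),interpolation=3)
cv2.imwrite('pics/crop1.png',np.hstack([c1,c2])[:,:,::-1])
for n,p,z in [('hub',(330,205),.044),('mug',(170,216),.09),('timer',(156,248),.05),('shaker',(400,217),.08),('blue1',(249,260),.044),('blue2',(350,293),.044),('green',(360,107),.044)]:
    print(n,world(a,p,z).round(3),world(a,p).round(3))
print('side hub',world(b,(291,246),.044).round(3))
E
```

```text
hub [[ 0.523 -0.227  0.044]] [[ 0.523 -0.227  0.043]]
mug [[0.503 0.119 0.09 ]] [[0.505 0.136 0.034]]
timer [[0.433 0.163 0.05 ]] [[0.434 0.161 0.057]]
shaker [[ 0.493 -0.37   0.08 ]] [[ 0.493 -0.368  0.088]]
blue1 [[ 0.404 -0.045  0.044]] [[ 0.404 -0.045  0.044]]
blue2 [[ 0.329 -0.266  0.044]] [[ 0.329 -0.266  0.044]]
green [[ 0.742 -0.299  0.044]] [[ 0.743 -0.299  0.044]]
side hub [[ 0.523 -0.23   0.044]]
```

View pics/crop1.png

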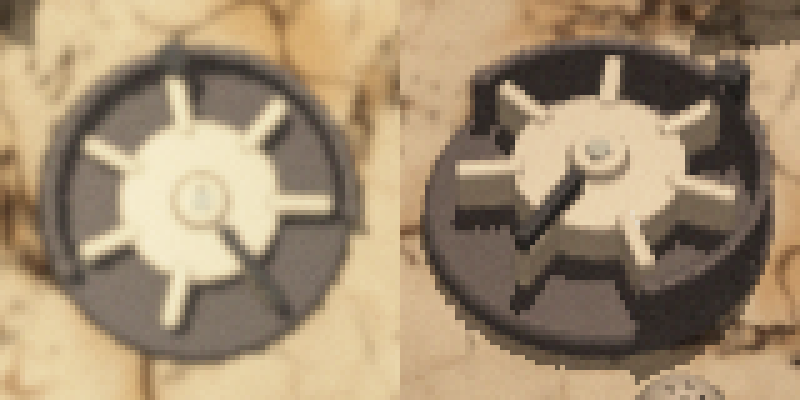

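The crop confirms the choice: grey housing, white wheel. The hub is at about (330.6,204.6), the pointer at (324,175), and the dark-ridged tooth ends at (347,226). That puts the ridge about 154° clockwise past the pointer, so the wheel is 4 clicks short. I'll work out the numbers next.

```bash
cat >> h.py <<'E'
def todo(target,yaw=None):
    """shift in tool cm (current axes) and turn about tool z needed"""
    s=r.get_state();p=np.array(s['tcp_pos']);y=s['eef_rot'][2];t=np.radians(y)
    d=(np.array(target)-p)*100
    print('t',s['time_s'],'pos',p.round(4),'rot',np.round(s['eef_rot'],2),'F',np.round(s['contact_force'],1))
    print(' target',np.round(target,4),'shift x,y,z cm',np.round([d[0]*np.cos(t)+d[1]*np.sin(t),d[0]*np.sin(t)-d[1]*np.cos(t),-d[2]],2),'turn z',None if yaw is None else round((y-yaw+180)%360-180,1))
def place(hub,cy,psi,z,rad=.065):
    th=np.radians(180+cy-psi)
    return [hub[0]+rad*np.cos(th),hub[1]+rad*np.sin(th),z],cy-90-psi
E
python3 - <<'E'
from h import *
a=cap('top')
h=world(a,(330.6,204.6),.044)[0]
for p,z in [((324.4,175),.0545),((325.6,183),.04),((347,226),.048),((324.4,230),.04)]:
    w=world(a,p,z)[0]-h; print(np.hypot(*w[:2]).round(3),np.degrees(np.arctan2(w[1],w[0])).round(1))
# colour-based centre from the depth: rim of dark disc -> heights near 14..44
P=world(a,[(u,v) for v in range(160,250) for u in range(285,375)])
m=(P[:,2]>.009)&(P[:,2]<.06)&(np.hypot(*(P[:,:2]-h[:2]).T)<.085)
(c,R)=cv2.minEnclosingCircle((P[m,:2]*1000).astype(np.float32));print('hub',h,'circle',c,R)
todo([.38,.30,.25])
E
```

```text
0.066 11.5
0.05 11.2
0.059 -144.2
0.058 165.5
hub [ 0.52405995 -0.22795927  0.044     ] circle (524.3220825195312, -225.50234985351562) 72.75126647949219
t 0.25 pos [0.1669 0.6538 0.2511] rot [ 1.7996e+02 -1.0000e-02 -1.4310e+01] F [-0.   0.8 -0.6]
 target [0.38 0.3  0.25] shift x,y,z cm [29.4  29.01  0.11] turn z None
```

```bash
python3 -m crank '[[[0,0,0],[3.7,3.6,0],1],[[0,0,0],[3.7,3.6,0],1],[[0,0,0],[3.7,3.6,0],1],[[0,0,0],[3.7,3.6,0],1],[[0,0,0],[3.7,3.6,0],1],[[0,0,0],[3.7,3.6,0],1],[[0,0,0],[3.7,3.6,0],1],[[0,0,0],[3.7,3.6,0],1]]' 5
python3 - <<'E'
from h import *
todo(*place((.524,-.227),11,0,.13))
E
```

```text
time_s: 1.05
tcp_pos: [0.3763, 0.311, 0.2519]
eef_rot: [-180.0, -0.0, -14.3]
contact_force: [0.7, 0.9, 0.8]
gripper_width: 0.029
gripper_force: 0.0
t 1.05 pos [0.3763 0.311  0.2519] rot [-1.7996e+02 -1.0000e-02 -1.4280e+01] F [0.7 0.9 0.8]
 target [ 0.4602 -0.2394  0.13  ] shift x,y,z cm [21.71 51.27 12.19] turn z 64.7
```

```bash
python3 -m crank '[[[0,0,0],[1.5,3.6,0],1],[[0,0,0],[1.5,3.6,0],1],[[0,0,0],[1.5,3.6,0],1],[[0,0,0],[1.5,3.6,0],1],[[0,0,0],[1.5,3.6,0],1],[[0,0,0],[1.5,3.6,0],1],[[0,0,0],[1.5,3.6,0],1]]'
python3 -m crank '[[[0,0,0],[1.5,3.6,0],1],[[0,0,0],[1.5,3.6,0],1],[[0,0,0],[1.5,3.6,0],1],[[0,0,0],[1.5,3.6,0],1],[[0,0,0],[1.5,3.6,0],1],[[0,0,0],[1.5,3.6,0],1],[[0,0,0],[1.5,3.6,0],1]]'
python3 -m crank '[[[0,0,8.1],[0,0,1.2],1],[[0,0,8.1],[0,0,1.2],1],[[0,0,8.1],[0,0,1.2],1],[[0,0,8.1],[0,0,1.2],1],[[0,0,8.1],[0,0,1.2],1],[[0,0,8.1],[0,0,1.2],1],[[0,0,8.1],[0,0,1.2],1],[[0,0,8.1],[0,0,1.2],1]]'
python3 - <<'E'
from h import *
a=cap('side','s1.png');cv2.imwrite('pics/s1c.png',cv2.resize(a['color'][130:340,180:460],(800,600),interpolation=3)[:,:,::-1])
todo(*place((.524,-.227),11,0,.05))
E
```

```text
time_s: 1.75
tcp_pos: [0.415, 0.0412, 0.2519]
eef_rot: [-180.0, -0.0, -14.3]
contact_force: [0.9, -0.2, 0.7]
gripper_width: 0.0004
gripper_force: 0.0
time_s: 2.45
tcp_pos: [0.4545, -0.2291, 0.2517]
eef_rot: [-180.0, -0.0, -14.3]
contact_force: [0.5, 0.6, -0.3]
gripper_width: 0.0005
gripper_force: 0.0
time_s: 3.25
tcp_pos: [0.4546, -0.2274, 0.1552]
eef_rot: [-180.0, -0.0, -79.5]
contact_force: [0.1, -0.4, 0.1]
gripper_width: 0.0005
gripper_force: 0.0
t 3.3 pos [ 0.4534 -0.2271  0.1532] rot [ 1.7986e+02  7.0000e-02 -7.9970e+01] F [-0.7 -0.1 -1.7]
 target [ 0.4602 -0.2394  0.05  ] shift x,y,z cm [ 1.33 -0.45 10.32] turn z -1.0
```

View pics/s1c.png

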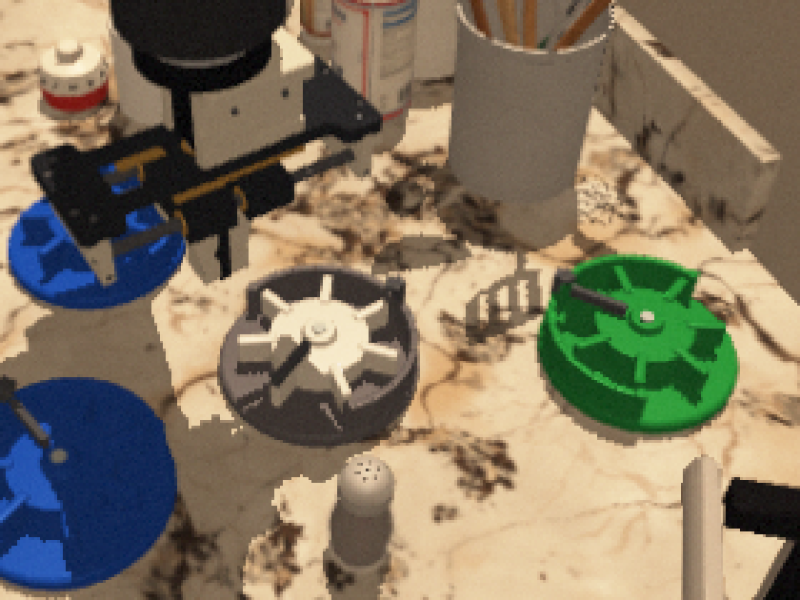

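The closed fingertip, crop (215,275), hangs above and robot-side of the counter, hub (320,330). Nothing has been disturbed. I'll centre it over the gap and go down.

```bash
python3 -m crank '[[[0,0,-1],[0.65,-0.2,1],1],[[0,0,0],[0.65,-0.2,1],1],[[0,0,0],[0,0,2],1],[[0,0,0],[0,0,2],1],[[0,0,0],[0,0,0],1],[[0,0,0],[0,0,0],1]]'
python3 - <<'E'
from h import *
a=cap('side','s2.png');b=cap('top');cv2.imwrite('pics/s2c.png',np.hstack([cv2.resize(a['color'][205:295,232:332],(400,360),interpolation=3),cv2.resize(b['color'][165:255,280:380],(400,360),interpolation=3)])[:,:,::-1])
todo(*place((.524,-.227),11,0,.05))
E
```

```text
time_s: 3.9
tcp_pos: [0.4612, -0.2398, 0.0955]
eef_rot: [179.9, -0.0, -78.0]
contact_force: [0.6, -0.5, 1.0]
gripper_width: 0.0003
gripper_force: 0.0
t 4.0 pos [ 0.4619 -0.2397  0.0965] rot [-1.7993e+02 -4.0000e-02 -7.8050e+01] F [-0.   0.5  0.5]
 target [ 0.4602 -0.2394  0.05  ] shift x,y,z cm [-0.07  0.16  4.65] turn z 1.0
```

View pics/s2c.png

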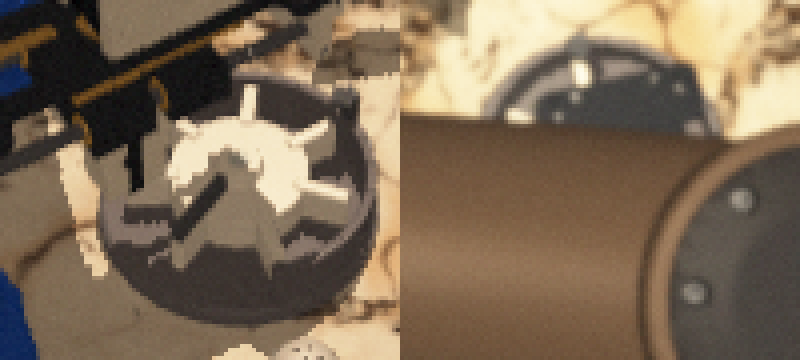

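The fingertip (left crop about (145,190), still 70 mm up) lines up with the gap between the ridged tooth and its left neighbour. I'll lower it and check the force.

```bash
python3 -m crank '[[[0,0,1],[-0.1,0.2,0.8],1],[[0,0,0],[0,0,0.8],1],[[0,0,0],[0,0,0.8],1],[[0,0,0],[0,0,0.8],1],[[0,0,0],[0,0,0.8],1],[[0,0,0],[0,0,0.6],1],[[0,0,0],[0,0,0],1],[[0,0,0],[0,0,0],1]]'
python3 - <<'E'
from h import *
todo(*place((.524,-.227),11,0,.05))
E
```

```text
time_s: 4.8
tcp_pos: [0.4589, -0.2388, 0.0494]
eef_rot: [180.0, 0.0, -79.1]
contact_force: [-0.5, 0.2, 0.2]
gripper_width: 0.0006
gripper_force: 0.0
t 4.8 pos [ 0.4589 -0.2388  0.0494] rot [179.97   0.   -79.1 ] F [-0.5  0.2  0.2]
 target [ 0.4602 -0.2394  0.05  ] shift x,y,z cm [ 0.08 -0.11 -0.06] turn z -0.1
```

```bash
for i in 1; do python3 -m crank '[[[0,0,2.5],[-0.28,0,0],1],[[0,0,2.5],[-0.28,0,0],1],[[0,0,2.5],[-0.28,0,0],1],[[0,0,2.5],[-0.28,0,0],1],[[0,0,2.5],[-0.28,0,0],1],[[0,0,2.5],[-0.28,0,0],1],[[0,0,2.5],[-0.28,0,0],1],[[0,0,2.5],[-0.28,0,0],1]]'; done
python3 - <<'E'
from h import *
a=cap('side','s3.png');cv2.imwrite('pics/s3c.png',cv2.resize(a['color'][205:295,232:332],(600,540),interpolation=3)[:,:,::-1])
todo(*place((.524,-.227),11,20,.05))
E
```

```text
time_s: 5.6
tcp_pos: [0.4584, -0.2167, 0.0501]
eef_rot: [-179.9, -0.0, -99.2]
contact_force: [0.2, -2.8, -1.9]
gripper_width: 0.0007
gripper_force: 0.8
t 5.65 pos [ 0.4585 -0.2164  0.0501] rot [-1.7994e+02 -1.0000e-02 -9.9350e+01] F [-0.4 -2.1 -0.2]
 target [ 0.4598 -0.2168  0.05  ] shift x,y,z cm [ 0.02 -0.14  0.01] turn z -0.3
```

View pics/s3c.png

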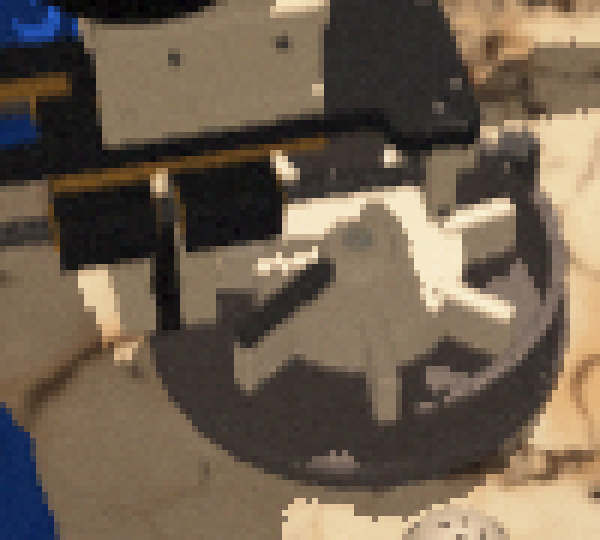

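The finger is pushing the tooth at about 2.8 N, and the ridge (290,305) is turning clockwise. I'll carry on past half way.

```bash
cat >> h.py <<'E'
def ridge(hub=(.524,-.227),cy=11):
    c=cap('side');T=np.array(c['world_from_camera']);K=np.array(c['intrinsics'])
    A=np.arange(0,360,3);best=[]
    for a in A:
        w=np.array([[hub[0]+q*np.cos(np.radians(a)),hub[1]+q*np.sin(np.radians(a)),.048] for q in np.linspace(.018,.035,8)])
        p=(w-T[:3,3])@T[:3,:3];s=p[:,:2]/p[:,2:];s=s*(1+c['k1']*(s**2).sum(1,keepdims=True))
        uv=np.c_[s[:,0]*K[0,0]+K[0,2],s[:,1]*K[1,1]+K[1,2]].astype(np.float32)
        best.append(cv2.remap(c['color'],uv[:,:1],uv[:,1:],1).mean())
    o=np.argsort(best)[:6]
    print('ridge darkest (wheel deg est):',[(int((cy-A[i]+180)%360-180),int(best[i])) for i in o])
E
python3 -m crank '[[[0,0,2.5],[-0.28,-0.02,0],1],[[0,0,2.5],[-0.28,-0.02,0],1],[[0,0,2.5],[-0.28,-0.02,0],1],[[0,0,2.5],[-0.28,-0.02,0],1],[[0,0,2.5],[-0.28,-0.02,0],1],[[0,0,2.5],[-0.28,-0.02,0],1],[[0,0,2.5],[-0.28,-0.02,0],1],[[0,0,2.5],[-0.28,-0.02,0],1]]'
python3 -m crank '[[[0,0,2],[-0.22,0,0],1],[[0,0,0],[0,0,0],1],[[0,0,0],[0,0,0],1]]'
python3 - <<'E'
from h import *
ridge()
todo(*place((.524,-.227),11,42,.05))
a=cap('side','s4.png');cv2.imwrite('pics/s4c.png',cv2.resize(a['color'][205:295,232:332],(600,540),interpolation=3)[:,:,::-1])
E
```

```text
time_s: 6.45
tcp_pos: [0.4668, -0.1957, 0.05]
eef_rot: [-180.0, 0.0, -119.2]
contact_force: [0.2, -0.4, 0.1]
gripper_width: 0.0005
gripper_force: 0.0
time_s: 6.75
tcp_pos: [0.468, -0.1937, 0.0499]
eef_rot: [-180.0, 0.0, -121.0]
contact_force: [0.3, 2.3, 1.6]
gripper_width: 0.0005
gripper_force: 1.0
ridge darkest (wheel deg est): [(-166, 41), (-163, 41), (-160, 41), (-157, 42), (-169, 45), (-154, 46)]
t 6.8 pos [ 0.468  -0.1938  0.0499] rot [-1.7995e+02  3.0000e-02 -1.2102e+02] F [1.4 1.  0.3]
 target [ 0.4683 -0.1935  0.05  ] shift x,y,z cm [-0.04 -0.01 -0.01] turn z -0.0
```

View pics/s4c.png

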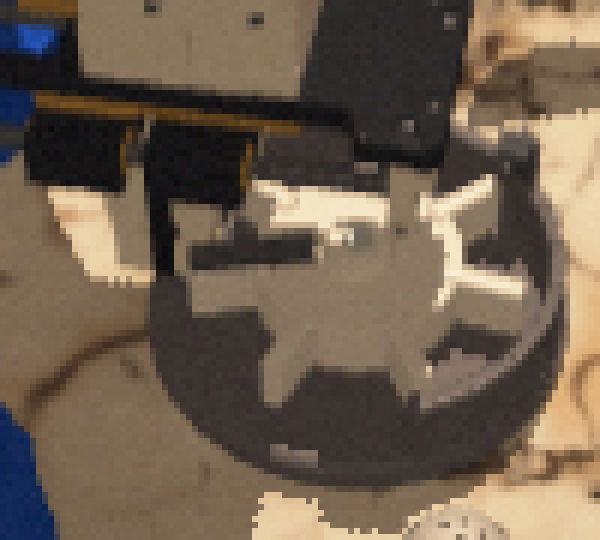

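One click is done. The ridge now points left (190–320,255) and just touches the finger. I'll ease a few degrees on to free it, lift and swing back.

```bash
python3 -m crank '[[[0,0,2.5],[-0.28,0,0],1],[[0,0,2.5],[-0.28,0,0],1],[[0,0,0],[0,0,0],1],[[0,0,0],[0,0,-1.3],1],[[0,0,0],[0,0,-1.3],1],[[0,0,0],[0,0,-1.3],1],[[0,0,0],[0,0,0],1]]'
python3 -m crank '[[[0,0,-8],[0.9,0,0],1],[[0,0,-8],[0.9,0,0],1],[[0,0,-8],[0.9,0,0],1],[[0,0,-8],[0.9,0,0],1],[[0,0,-8],[0.9,0,0],1],[[0,0,-7],[0.8,0,0],1],[[0,0,0],[0,0,0],1],[[0,0,0],[0,0,0],1]]'
python3 - <<'E'
from h import *
ridge()
todo(*place((.524,-.227),11,0,.05))
E
```

```text
time_s: 7.55
tcp_pos: [0.4714, -0.1895, 0.0901]
eef_rot: [-179.9, 0.1, -126.0]
contact_force: [0.6, 0.4, -0.7]
gripper_width: 0.0004
gripper_force: 0.0
time_s: 8.35
tcp_pos: [0.4554, -0.2386, 0.088]
eef_rot: [180.0, 0.0, -79.3]
contact_force: [-0.2, 0.5, -0.2]
gripper_width: 0.0005
gripper_force: 0.0
ridge darkest (wheel deg est): [(-163, 45), (-166, 45), (-160, 51), (-169, 52), (-157, 61), (-172, 64)]
t 8.4 pos [ 0.4555 -0.2384  0.0881] rot [ 1.7996e+02  2.0000e-02 -7.9300e+01] F [-0.1 -0.3 -0.1]
 target [ 0.4602 -0.2394  0.05  ] shift x,y,z cm [ 0.18 -0.44  3.81] turn z -0.3
```

```bash
python3 - <<'E'
from h import *
import h
real=h.cap
c=real('side')
for f in ['side0.png','s1.png','s2.png']:
    d=dict(c);d['color']=np.ascontiguousarray(cv2.imread('pics/'+f)[:,:,::-1])
    h.cap=lambda n:d
    for hub in [(.524,-.227),(.523,-.230)]: ridge(hub)
h.cap=real; ridge((.523,-.230))
cv2.imwrite('pics/s5c.png',cv2.resize(c['color'][205:295,232:332],(600,540),interpolation=3)[:,:,::-1])
E
```

```text
ridge darkest (wheel deg est): [(146, 45), (143, 51), (149, 57), (152, 71), (155, 77), (140, 83)]
ridge darkest (wheel deg est): [(149, 39), (152, 52), (146, 54), (155, 69), (158, 76), (143, 91)]
ridge darkest (wheel deg est): [(149, 40), (146, 41), (152, 41), (155, 46), (143, 54), (158, 70)]
ridge darkest (wheel deg est): [(149, 39), (152, 39), (155, 40), (158, 42), (146, 55), (161, 59)]
ridge darkest (wheel deg est): [(149, 40), (146, 40), (152, 40), (155, 43), (143, 52), (158, 61)]
ridge darkest (wheel deg est): [(152, 39), (149, 40), (155, 40), (158, 42), (146, 55), (161, 56)]
ridge darkest (wheel deg est): [(-157, 44), (-160, 45), (-154, 50), (-163, 53), (-151, 57), (-148, 67)]
```

View pics/s5c.png

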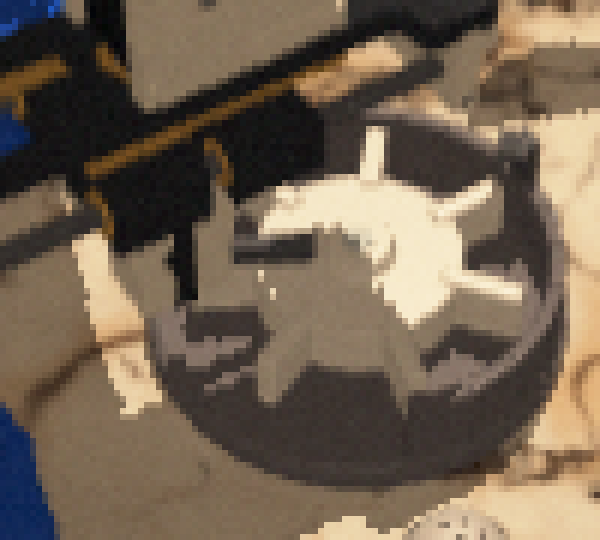

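The pointer pixel (515,150) hasn't changed, so the housing hasn't moved, and the ridge advanced about 52°, which is one click. Now the second click.

```bash
python3 -m crank '[[[0,0,0],[0.15,-0.4,0],1],[[0,0,0],[0,0,0.8],1],[[0,0,0],[0,0,0.8],1],[[0,0,0],[0,0,0.8],1],[[0,0,0],[0,0,0.8],1],[[0,0,0],[0,0,0.6],1],[[0,0,0],[0,0,0],1],[[0,0,0],[0,0,0],1]]'
python3 - <<'E'
from h import *
todo(*place((.524,-.227),11,0,.05))
E
python3 -m crank '[[[0,0,2.5],[-0.28,0,0],1],[[0,0,2.5],[-0.28,0,0],1],[[0,0,2.5],[-0.28,0,0],1],[[0,0,2.5],[-0.28,0,0],1],[[0,0,2.5],[-0.28,0,0],1],[[0,0,2.5],[-0.28,0,0],1],[[0,0,2.5],[-0.28,0,0],1],[[0,0,2.5],[-0.28,0,0],1]]'
python3 -m crank '[[[0,0,2.5],[-0.28,-0.02,0],1],[[0,0,2.5],[-0.28,-0.02,0],1],[[0,0,2.5],[-0.28,-0.02,0],1],[[0,0,2.5],[-0.28,-0.02,0],1],[[0,0,2.5],[-0.28,-0.02,0],1],[[0,0,2.5],[-0.28,-0.02,0],1],[[0,0,2.5],[-0.28,-0.02,0],1],[[0,0,2.5],[-0.28,-0.02,0],1]]'
python3 -m crank '[[[0,0,2.5],[-0.28,0,0],1],[[0,0,2.5],[-0.28,0,0],1],[[0,0,2],[-0.22,0,0],1],[[0,0,0],[0,0,0],1],[[0,0,0],[0,0,0],1]]'
python3 - <<'E'
from h import *
ridge((.523,-.230))
todo(*place((.524,-.227),11,47,.05))
E
```

```text
time_s: 9.3
tcp_pos: [0.4601, -0.2393, 0.0504]
eef_rot: [180.0, 0.0, -79.1]
contact_force: [-0.8, 0.2, 0.7]
gripper_width: 0.0005
gripper_force: 0.0
t 9.3 pos [ 0.4601 -0.2393  0.0504] rot [179.97   0.   -79.11] F [-0.8  0.2  0.7]
 target [ 0.4602 -0.2394  0.05  ] shift x,y,z cm [ 0.01 -0.01  0.04] turn z -0.1
time_s: 10.1
tcp_pos: [0.4596, -0.2172, 0.0511]
eef_rot: [-179.9, -0.0, -99.2]
contact_force: [0.1, -1.5, -0.0]
gripper_width: 0.0005
gripper_force: 0.9
time_s: 10.9
tcp_pos: [0.468, -0.1962, 0.0511]
eef_rot: [-179.9, 0.0, -119.2]
contact_force: [0.2, -0.1, -0.4]
gripper_width: 0.0002
gripper_force: 0.0
time_s: 11.4
tcp_pos: [0.4719, -0.1896, 0.0509]
eef_rot: [-180.0, 0.0, -126.0]
contact_force: [0.5, 0.5, -0.2]
gripper_width: 0.001
gripper_force: 0.0
ridge darkest (wheel deg est): [(-106, 40), (-103, 42), (-100, 51), (-109, 51), (-97, 61), (-94, 68)]
t 11.45 pos [ 0.4718 -0.1897  0.0508] rot [-1.7998e+02  1.0000e-02 -1.2605e+02] F [ 0.3 -0.4 -0.4]
 target [ 0.4714 -0.1888  0.05  ] shift x,y,z cm [-0.05  0.08  0.08] turn z -0.1
```

The wheel reads about -104°, so 2 clicks are left. I'll lift, swing back, check and do the third. The last click gets its own check.

```bash
python3 -m crank '[[[0,0,0],[0,0,-1.3],1],[[0,0,0],[0,0,-1.3],1],[[0,0,0],[0,0,-1.3],1],[[0,0,0],[0,0,0],1]]'
python3 -m crank '[[[0,0,-8],[0.9,0,0],1],[[0,0,-8],[0.9,0,0],1],[[0,0,-8],[0.9,0,0],1],[[0,0,-8],[0.9,0,0],1],[[0,0,-8],[0.9,0,0],1],[[0,0,-7],[0.8,0,0],1],[[0,0,0],[0.2,-0.4,0],1],[[0,0,0],[0,0,0],1]]'
python3 - <<'E'
from h import *
ridge((.523,-.230))
todo(*place((.524,-.227),11,0,.05))
E
```

```text
time_s: 11.85
tcp_pos: [0.4728, -0.1898, 0.0912]
eef_rot: [-179.8, 0.1, -126.1]
contact_force: [0.8, -0.9, -0.6]
gripper_width: 0.0007
gripper_force: 0.0
time_s: 12.65
tcp_pos: [0.4617, -0.2404, 0.0892]
eef_rot: [180.0, 0.0, -79.3]
contact_force: [-1.2, -0.5, -0.5]
gripper_width: 0.0006
gripper_force: 0.0
ridge darkest (wheel deg est): [(-106, 41), (-103, 46), (-109, 49), (-100, 59), (-112, 68), (-97, 70)]
t 12.7 pos [ 0.4615 -0.2402  0.0892] rot [ 1.7998e+02  1.0000e-02 -7.9320e+01] F [-0.3  1.   0.5]
 target [ 0.4602 -0.2394  0.05  ] shift x,y,z cm [-0.1   0.11  3.92] turn z -0.3
```

```bash
python3 -m crank '[[[0,0,0],[-0.1,0.1,0],1],[[0,0,0],[0,0,0.8],1],[[0,0,0],[0,0,0.8],1],[[0,0,0],[0,0,0.8],1],[[0,0,0],[0,0,0.8],1],[[0,0,0],[0,0,0.7],1],[[0,0,0],[0,0,0],1],[[0,0,0],[0,0,0],1]]'
python3 -m crank '[[[0,0,2.5],[-0.28,0,0],1],[[0,0,2.5],[-0.28,0,0],1],[[0,0,2.5],[-0.28,0,0],1],[[0,0,2.5],[-0.28,0,0],1],[[0,0,2.5],[-0.28,0,0],1],[[0,0,2.5],[-0.28,0,0],1],[[0,0,2.5],[-0.28,0,0],1],[[0,0,2.5],[-0.28,0,0],1]]'
python3 -m crank '[[[0,0,2.5],[-0.28,-0.02,0],1],[[0,0,2.5],[-0.28,-0.02,0],1],[[0,0,2.5],[-0.28,-0.02,0],1],[[0,0,2.5],[-0.28,-0.02,0],1],[[0,0,2.5],[-0.28,-0.02,0],1],[[0,0,2.5],[-0.28,-0.02,0],1],[[0,0,2.5],[-0.28,-0.02,0],1],[[0,0,2.5],[-0.28,-0.02,0],1]]'
python3 -m crank '[[[0,0,2.5],[-0.28,0,0],1],[[0,0,2.5],[-0.28,0,0],1],[[0,0,2],[-0.22,0,0],1],[[0,0,0],[0,0,0],1],[[0,0,0],[0,0,0],1],[[0,0,0],[0,0,-1.3],1],[[0,0,0],[0,0,-1.3],1],[[0,0,0],[0,0,-1.3],1]]'
python3 -m crank '[[[0,0,0],[0,0,0],1],[[0,0,-8],[0.9,0,0],1],[[0,0,-8],[0.9,0,0],1],[[0,0,-8],[0.9,0,0],1],[[0,0,-8],[0.9,0,0],1],[[0,0,-8],[0.9,0,0],1],[[0,0,-7],[0.8,0,0],1],[[0,0,0],[0.1,-0.3,0],1]]'
python3 -m crank '[[[0,0,0],[0,0,0],1],[[0,0,0],[0,0,0],1]]'
python3 - <<'E'
from h import *
ridge((.523,-.230))
todo(*place((.524,-.227),11,0,.05))
a=cap('side');cv2.imwrite('pics/s6c.png',cv2.resize(a['color'][205:295,232:332],(600,540),interpolation=3)[:,:,::-1])
E
```

```text
time_s: 13.5
tcp_pos: [0.4601, -0.2395, 0.0503]
eef_rot: [180.0, 0.0, -79.1]
contact_force: [0.2, 0.6, 0.2]
gripper_width: 0.0004
gripper_force: 0.0
time_s: 14.3
tcp_pos: [0.4596, -0.2174, 0.0511]
eef_rot: [-180.0, -0.0, -99.2]
contact_force: [-0.1, -2.0, -0.5]
gripper_width: 0.0004
gripper_force: 1.0
time_s: 15.1
tcp_pos: [0.468, -0.1964, 0.051]
eef_rot: [-180.0, 0.0, -119.2]
contact_force: [-0.4, -0.1, 0.4]
gripper_width: 0.0005
gripper_force: 0.0
time_s: 15.9
tcp_pos: [0.4717, -0.1899, 0.0901]
eef_rot: [180.0, -0.0, -126.1]
contact_force: [0.3, 0.3, 0.4]
gripper_width: 0.0005
gripper_force: 0.0
time_s: 16.7
tcp_pos: [0.4598, -0.2402, 0.089]
eef_rot: [180.0, 0.0, -79.0]
contact_force: [-0.0, 0.9, -0.3]
gripper_width: 0.0006
gripper_force: 0.0
time_s: 16.9
tcp_pos: [0.4602, -0.2394, 0.0893]
eef_rot: [180.0, 0.0, -79.3]
contact_force: [0.5, -0.1, 0.3]
gripper_width: 0.0008
gripper_force: 0.0
ridge darkest (wheel deg est): [(-46, 81), (-49, 81), (-52, 85), (-43, 98), (-55, 104), (155, 118)]
t 16.95 pos [ 0.4602 -0.2393  0.0894] rot [ 1.7998e+02  1.0000e-02 -7.9220e+01] F [ 0.6 -0.2 -0.7]
 target [ 0.4602 -0.2394  0.05  ] shift x,y,z cm [ 0.01 -0.    3.94] turn z -0.2
```

View pics/s6c.png

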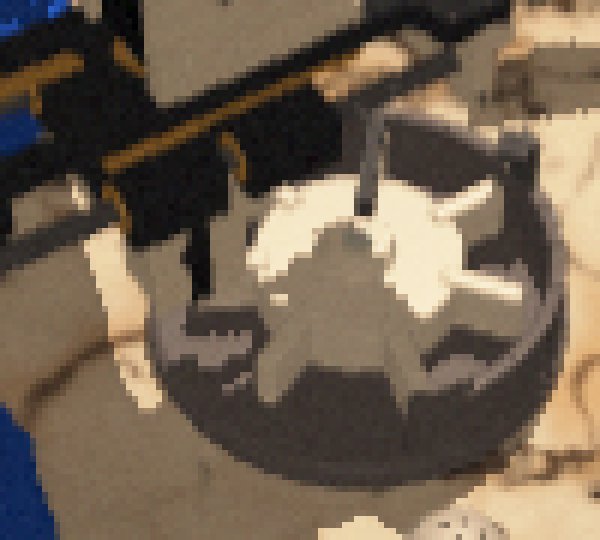

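The ridge (370,165) now stands one tooth short of the pointer tooth (470,200). One last click, with the same stroke, which stops short of the next rest, then I'll lift clear.

```bash
python3 -m crank '[[[0,0,0],[0,0,0.8],1],[[0,0,0],[0,0,0.8],1],[[0,0,0],[0,0,0.8],1],[[0,0,0],[0,0,0.8],1],[[0,0,0],[0,0,0.7],1],[[0,0,0],[0,0,0],1],[[0,0,0],[0,0,0],1]]'
python3 -m crank '[[[0,0,2.5],[-0.28,0,0],1],[[0,0,2.5],[-0.28,0,0],1],[[0,0,2.5],[-0.28,0,0],1],[[0,0,2.5],[-0.28,0,0],1],[[0,0,2.5],[-0.28,0,0],1],[[0,0,2.5],[-0.28,0,0],1],[[0,0,2.5],[-0.28,0,0],1],[[0,0,2.5],[-0.28,0,0],1]]'
python3 -m crank '[[[0,0,2.5],[-0.28,-0.02,0],1],[[0,0,2.5],[-0.28,-0.02,0],1],[[0,0,2.5],[-0.28,-0.02,0],1],[[0,0,2.5],[-0.28,-0.02,0],1],[[0,0,2.5],[-0.28,-0.02,0],1],[[0,0,2.5],[-0.28,-0.02,0],1],[[0,0,2.5],[-0.28,-0.02,0],1],[[0,0,2.5],[-0.28,-0.02,0],1]]'
python3 -m crank '[[[0,0,2.5],[-0.28,0,0],1],[[0,0,2.5],[-0.28,0,0],1],[[0,0,2],[-0.22,0,0],1],[[0,0,0],[0,0,0],1],[[0,0,0],[0,0,0],1],[[0,0,0],[0,0,-1.3],1],[[0,0,0],[0,0,-1.3],1],[[0,0,0],[0,0,-1.3],1]]'
python3 -m crank '[[[0,0,0],[0,0,-2],1],[[0,0,0],[0,0,-4],1],[[0,0,0],[0,4,-4],1],[[0,0,0],[0,4,-4],1],[[0,0,0],[0,0,0],1],[[0,0,0],[0,0,0],1]]'
python3 - <<'E'
from h import *
a=cap('side');b=cap('top');ridge((.523,-.230))
cv2.imwrite('pics/s7c.png',np.hstack([cv2.resize(x,(400,360),interpolation=3) for x in (a['color'][205:295,232:332],b['color'][165:255,280:380])])[:,:,::-1])
todo([.46,-.24,.2])
o=[cv2.absdiff(a['color'],np.ascontiguousarray(cv2.imread('pics/side0.png')[:,:,::-1]))[y0:y1,x0:x1].mean().round(1) for y0,y1,x0,x1 in [(280,340,285,330),(120,175,190,255)]]
print('diff shaker, mug+timer',o)
E
```

```text
time_s: 17.7
tcp_pos: [0.4602, -0.2397, 0.0503]
eef_rot: [180.0, 0.0, -79.1]
contact_force: [0.2, 0.1, 0.3]
gripper_width: 0.0003
gripper_force: 0.0
time_s: 18.5
tcp_pos: [0.4597, -0.2176, 0.0511]
eef_rot: [-180.0, -0.0, -99.2]
contact_force: [-0.3, -2.4, 0.1]
gripper_width: 0.0002
gripper_force: 1.0
time_s: 19.3
tcp_pos: [0.4681, -0.1966, 0.051]
eef_rot: [-180.0, 0.0, -119.2]
contact_force: [-0.5, -0.3, -0.5]
gripper_width: 0.0004
gripper_force: 0.0
time_s: 20.1
tcp_pos: [0.4717, -0.1901, 0.09]
eef_rot: [180.0, -0.0, -126.1]
contact_force: [0.7, -0.1, -0.9]
gripper_width: 0.0003
gripper_force: 0.0
time_s: 20.7
tcp_pos: [0.4149, -0.148, 0.2217]
eef_rot: [-179.8, 0.2, -126.0]
contact_force: [0.9, -0.5, -0.8]
gripper_width: 0.0006
gripper_force: 0.0
ridge darkest (wheel deg est): [(5, 42), (8, 45), (2, 52), (11, 59), (-1, 65), (14, 76)]
t 20.85 pos [ 0.4146 -0.1485  0.2193] rot [ 1.7992e+02 -6.0000e-02 -1.2611e+02] F [ 0.6 -0.2 -0.9]
 target [ 0.46 -0.24  0.2 ] shift x,y,z cm [ 4.71 -9.06  1.93] turn z None
diff shaker, mug+timer [np.float64(14.2), np.float64(64.7)]
```

View pics/s7c.png

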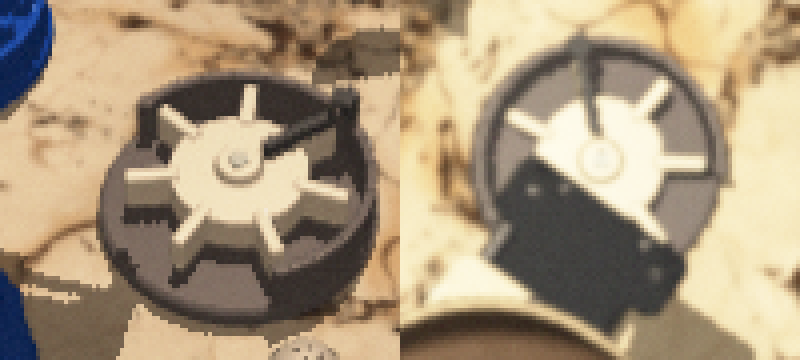

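The ridge runs straight to the pointer in both views: left crop (265,150)→(345,100), right crop (597,135)→(580,45). The arm is clear of everything, so I'm handing in.

```bash
python3 -c "
from plant import r
print(r.close_job())"
```

```text
the job is handed in; nothing more can be done
None
```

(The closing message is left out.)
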